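Load the cleaning-tablet magazine

TASK

Load the coffee machine's cleaning-tablet magazine for cleaning every second night: slide one of the two white tablets along the steel loading tray until it drops flat into the pocket under the loading port, turn the black knob clockwise (seen from above) by two clicks so that one pocket is skipped, then slide the other tablet in the same way. The tablets are caustic, so slide them and never lift them off the tray, and do not knock over or shift the things standing round about.

Things in the scene. Friction and masses are not known exactly. Their poses are not given: they have to be found in the camera images.
- magazine: Tablet magazine: flat grey case, fixed to the table, 326 x 190 mm. Origin on the knob's axis at table level; its -x axis points from the knob across the loading port to the steel loading tray (roughly towards the robot), z up. Case from x -230 to +96 mm (far end: an 11 mm tongue), y +-95. Tray floor and clear cover (over the white drum) have their upper surface at z = 50 mm.
- tray (a point): On the tray floor, mid-width, 180 mm on the tray side of the knob axis; axes as the magazine's. Tray floor: magazine x -229 to -82 mm. Rims at y +-85 for x < -165; from there straight funnel walls run in to a lane at x = -105. Rims and walls are 4 mm thick, 8 mm high; the front lip at x = -227 is 2 mm high.
- lane (a point): Start of the lane, on the tray floor, 105 mm from the knob axis; axes as the magazine's. The lane is 39 mm wide (y +-19.5) between 8 mm high walls, runs from magazine x = -105 to -43 mm, includes the port at its far end and is closed there by a cross wall.
- port (a point): Middle of the loading port at the level of the tray floor, 63 mm from the knob axis; axes as the magazine's. Rectangular opening flush with the tray floor, magazine x -82 to -44, y -19 to +19 mm. The pocket floor under it lies 13 mm lower. A tablet that hangs on the edge drops flat when pushed a few mm on.
- drum (a joint): Turn of knob and drum, rad, growing clockwise seen from above. Spring detents every 36 degrees (0.628 rad): 0 is the click at which it starts, two clicks clockwise is 1.257. A detent holds with about 0.07 N m and pulls the drum home from up to 15 degrees off when let go. No end stop within a turn either way.
- knob_grip (a point): On the knob axis at z = 80 mm, where to hold it; x along the bar. The black knob is a bar 46 mm long, 14 mm wide, z 60.5 to 90.5 mm above the table, on a round skirt 50 mm across with its top at z = 61 mm. At joint 0 the bar lies along the magazine's x axis, the white pointer line at the port end.
- tablet_a: White pressed cleaning tablet, a disc 30 mm across and 9 mm thick with bevelled edges, 13 g, lying flat on the loading tray, sliding easily (friction about 0.3). Origin: middle of its underside as it starts.
- tablet_a_mid (a point): Centre of that tablet (4.5 mm above the tray floor at the start, 41.5 mm above the table when flat in a pocket).
- tablet_b: The second tablet, just the same, lying on the other half of the loading tray.
- tablet_b_mid (a point): Centre of the second tablet.
- pocket_first (a point): Floor centre of the pocket under the loading port at the start; turns with the drum (63 mm from the axis, z = 37 mm). The drum has ten wedge-shaped pockets 36 degrees apart, about 36 mm wide here, 39 mm long (43.5 to 82.5 mm from the axis), wall tops at z = 46.8 mm. A tablet lying flat in one clears the cover and is carried round.
- pocket_third (a point): Floor centre of the pocket that comes under the port after two clicks clockwise; it turns with the drum.
- cup_left_0: Blue stoneware cup with one handle, 63 mm across, 53 mm high; a bystander standing near the edge of the work. Origin: middle of its underside.
- cup_left_1: Second blue cup like it, 63 mm across, 53 mm high; a bystander standing near the edge of the work. Origin: middle of its underside.
- tamper: Coffee tamper standing on its 58 mm steel base, 94 mm high; a bystander standing near the edge of the work. Origin: middle of its underside.
- timer: White kitchen timer lying flat, 58 x 64 x 16 mm; a bystander standing near the edge of the work. Origin: middle of its underside.
- salt_tub: Flat white tub with its lid on, 71 mm across, 32 mm high, close beside the tray; a bystander standing near the edge of the work. Origin: middle of its underside.
- cocoa_shaker: Steel cocoa shaker with a plastic lid, 61 mm across, 82 mm high; a bystander standing near the edge of the work. Origin: middle of its underside.
- thermo_probe: Milk thermometer lying on the table, 144 mm long with a 34 mm dial; a bystander standing near the edge of the work. Origin: middle of its underside.

How it is judged (in metres and radians):
On the way, in this order (a step that is already met when the one before it is completed fails the run):
1. one tablet lies flat in the pocket under the port at the starting click, the other still on the tray ((((horizontal distance between tablet_a_mid and pocket_first below 0.02 m and z of tablet_a_mid in the frame of magazine below 0.046 m) and z of tablet_b_mid in the frame of magazine above 0.051 m) or ((horizontal distance between tablet_b_mid and pocket_first below 0.02 m and z of tablet_b_mid in the frame of magazine below 0.046 m) and z of tablet_a_mid in the frame of magazine above 0.051 m)) and value of joint drum between -0.15 and 0.15 rad), for 0.2 s.
2. the knob stands two clicks clockwise from the start with that tablet carried along, the other tablet still on the tray ((((horizontal distance between tablet_a_mid and pocket_first below 0.02 m and z of tablet_a_mid in the frame of magazine below 0.046 m) and z of tablet_b_mid in the frame of magazine above 0.051 m) or ((horizontal distance between tablet_b_mid and pocket_first below 0.02 m and z of tablet_b_mid in the frame of magazine below 0.046 m) and z of tablet_a_mid in the frame of magazine above 0.051 m)) and value of joint drum between 1.107 and 1.407 rad), for 0.2 s.
At the end, for the whole second after the job is handed in: One tablet lies flat in the pocket first under the port, the other flat in the pocket two further on (centres within 20 mm of the pocket centres, at most 46 mm above the table); the knob is two clicks (1.257 rad, within 0.12) clockwise of the start; all at rest ((((horizontal distance between tablet_a_mid and pocket_first below 0.02 m and z of tablet_a_mid in the frame of magazine below 0.046 m) and (horizontal distance between tablet_b_mid and pocket_third below 0.02 m and z of tablet_b_mid in the frame of magazine below 0.046 m)) or ((horizontal distance between tablet_b_mid and pocket_first below 0.02 m and z of tablet_b_mid in the frame of magazine below 0.046 m) and (horizontal distance between tablet_a_mid and pocket_third below 0.02 m and z of tablet_a_mid in the frame of magazine below 0.046 m))) and value of joint drum between 1.137 and 1.377 rad and linear speed of each of tablet_a, tablet_b below 0.02 m/s and velocity of joint drum between -0.1 and 0.1 rad/s); the robot touches nothing.
It fails at once if a tablet is lifted more than 25 mm off the tray (height (world z) of any of tablet_a_mid, tablet_b_mid above 0.08 m).
It fails at once if a bystander is shifted by more than 25 mm or knocked over (distance of any of cup_left_0, cup_left_1, tamper, timer, salt_tub, cocoa_shaker, thermo_probe from where it was at the start of the episode above 0.025 m or angle between any of cup_left_0, cup_left_1, tamper, cocoa_shaker's own z axis and vertical above 0.6 rad).
It also fails if it takes over 58 s, if anything falls off the work surface, if the arm or the gripper's body presses on something with over 40 N, if the wrist force passes 120 N, or if a joint passes its speed limit or range.

ROBOT

A 6-joint arm with a two-finger parallel gripper is mounted at the origin on a cart in front of the work surface, level with it; the furniture and walls round the work are solid. World frame = base frame: x ahead of the robot, y to its left, z up, the work surface at z = 0. Lengths are in mm, angles in rad, forces in N, time in s.
With the tool pointing down it reaches from about 325 to 775 mm from the base axis. Payload 5.5 kg.
Tool frame: the origin (TCP) lies between the finger pads; the fingertips stand 25 mm ahead of it and the grasp point (between the pads) lies 6 mm ahead of it; z points along the fingers, y is the direction in which the jaws open and shut (so a half turn about z gives the same grasp; the last joint's range is limited). The gripper opens to 88 mm and grips with 3 to 60 N. Pads are 20 mm wide; open, the fingers measure 115 mm over their backs; the gripper's body (75 mm by 178 mm) begins 61 mm behind the grasp point.
Start: joints at [-1.34, 0.091, 1.231, -0, 1.82, -0.057], TCP at [170.305, -575.337, 247.631] pointing down, gripper open.
Joint ranges: [-2.87, 2.87], [-0.86, 2.18], [0.17, 2.46], [-1.51, 4.65], [0.06, 2.69], [-2.65, 2.65]. Speed limits (rad/s): [2.57, 2.57, 3.01, 3.14, 3.14, 3.14].

INTERFACE

Orientations are given as a unit quaternion [w, x, y, z].
In Python, from station import reach, movel, movej, grip, dwell, ik, sense, snapshot, camera_params, Unreachable, job_done gives the robot as it stands. Calls block until the motion is done:
- reach(position, orientation): joint-space move of the TCP to a pose.
- movel(position, attitude=None, v=150): straight line of the TCP; attitude=None keeps the orientation; v is the mean speed in mm/s.
- movej(angles): joint-space move.
- grip(opening): finger opening in mm; the grip force is fixed at half the most; returns when the fingers have stopped.
- dwell(seconds).
- ik(position, orientation): joint angles nearest the present ones, or None.
- sense(): the state.
- snapshot(name): name is "scene" or "top"; returns (picture, depth): 420x560x3 uint8, red, green, blue; 420x560 float32, mm along the optical axis (not along the pixel's ray), 0 where there is no reading.
- camera_params(name): a dict with "camera_matrix" (3x3 intrinsics, pixels), "k1" (the pictures are not rectified: a ray, as slopes to the right and down, at radius r is drawn at 1 + k1 r^2 times it, then the intrinsics apply), "world_from_camera" (4x4, takes a point from camera to world coordinates). Camera axes: x right, y down, z forward; pixel columns grow to the right and rows downward; lengths in mm; the calibration is good to about 2 mm. A picture is of the moment at which its call begins. camera_params takes no time and is no camera call.
A pose or a line that the arm cannot do raises Unreachable and nothing moves.
- job_done(): hands the job in, once; it reports no verdict.
The state is a dict: "t": time; "joints": joint angles; "joint_vel": joint speeds; "effort": joint torques, N m; "position": TCP position; "orientation": TCP orientation; "force": force on the tool from outside, world axes, zero at the start; "torque": the same for the moment, N m; "gripper_width": finger opening in mm.
Only numpy, scipy, OpenCV 4.12 (cv2) and the standard library are available. Lean on these libraries where they do the work, as an engineer would, in place of code of your own. Each camera call takes 0.05 s, during which the arm holds its last target.

## Working session

There is one attempt and no reset: what is moved stays moved. The work goes in short steps, each a Python script; the robot and the scene stay as the last script left them, time stands still between calls to the robot, and variables do not carry over. Pictures are saved under pics/ and viewed, and the job is handed in when it is done.

```bash
ls; mkdir -p pics
cat > a.py <<'E'
from station import *
import cv2, numpy as np
np.set_printoptions(precision=4,suppress=True)
for n in ("scene","top"):
    p,d=snapshot(n); cv2.imwrite(f"pics/{n}0.png",p[:,:,::-1]); np.savez(f"{n}0.npz",p=p,d=d)
    c=camera_params(n); print(n,c)
print(sense())
E
python3 a.py
```

```text
pics
scene {'camera_matrix': array([[485.0207,   0.    , 278.6235],
       [  0.    , 485.0207, 206.2666],
       [  0.    ,   0.    ,   1.    ]]), 'k1': -0.15150058107693853, 'world_from_camera': array([[  -0.6267,   -0.4003,    0.6686, -449.1085],
       [  -0.7792,    0.316 ,   -0.5413,  787.4227],
       [   0.0054,   -0.8602,   -0.51  ,  811.219 ],
       [   0.    ,    0.    ,    0.    ,    1.    ]])}
top {'camera_matrix': array([[462.6758,   0.    , 277.879 ],
       [  0.    , 462.6758, 215.2061],
       [  0.    ,   0.    ,   1.    ]]), 'k1': -0.02722621701656891, 'world_from_camera': array([[   0.0585,   -0.9752,    0.2134,  301.1104],
       [  -0.9983,   -0.0585,    0.0066,   10.3872],
       [   0.0061,   -0.2134,   -0.9769, 1244.337 ],
       [   0.    ,    0.    ,    0.    ,    1.    ]])}
{'t': 0.1, 'joints': array([-1.3397,  0.0918,  1.2318, -0.    ,  1.8198, -0.0567]), 'joint_vel': array([ 0.0026, -0.0016,  0.0009,  0.002 ,  0.0015, -0.0015]), 'effort': array([  0.0037, -44.7857, -40.7571,   0.0702,   0.0285,  -0.0001]), 'position': array([ 170.2475, -575.1002,  246.6223]), 'orientation': array([-0.0009,  0.9897,  0.1434, -0.0001]), 'force': array([-0.8475,  0.4288,  0.5146]), 'torque': array([-0.0134,  0.0263,  0.0108]), 'gripper_width': 87.70525988191787}
```

View pics/top0.png

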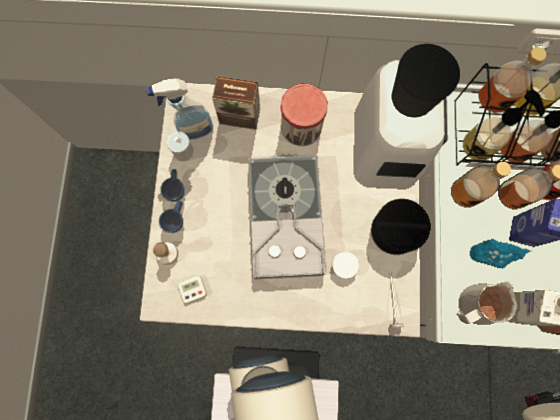

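View pics/scene0.png

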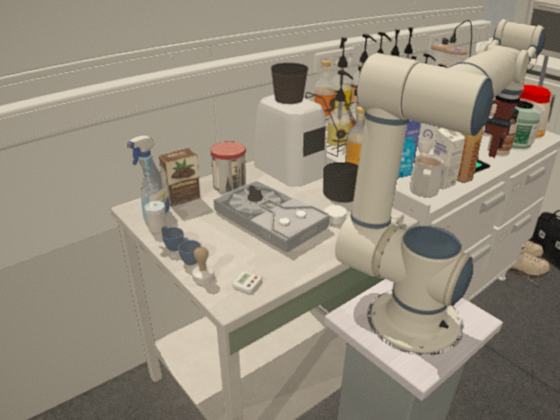

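The top view shows the magazine at cols 250–325, rows 155–278. The knob is near (285,189), the tablets near (275,252) and (299,252), and the salt tub at (345,265). I'll enlarge this area and measure it.

```bash
cat > h.py <<'E'
from station import *
import cv2, numpy as np
np.set_printoptions(precision=4,suppress=True)
C={n:camera_params(n) for n in("scene","top")}
def ray(n,uv):
    c=C[n];K=c["camera_matrix"];x=(uv[0]-K[0,2])/K[0,0];y=(uv[1]-K[1,2])/K[1,1]
    rd=np.hypot(x,y);r=rd
    for _ in range(30): r=rd/(1+c["k1"]*r*r)
    s=r/rd if rd>0 else 1
    W=c["world_from_camera"];return W[:3,3],W[:3,:3]@np.array([x*s,y*s,1])
def onz(n,uv,z):
    o,d=ray(n,uv);return (o+d*(z-o[2])/d[2])[:2]
def proj(n,P):
    c=C[n];K=c["camera_matrix"];W=c["world_from_camera"];q=W[:3,:3].T@(np.array(P)-W[:3,3]);x,y=q[:2]/q[2]
    f=1+c["k1"]*(x*x+y*y);return np.array([K[0,0]*x*f+K[0,2],K[1,1]*y*f+K[1,2]])
def crop(p,x0,y0,x1,y1,f,name):
    cv2.imwrite(name,cv2.resize(p[y0:y1,x0:x1,::-1],None,fx=f,fy=f,interpolation=cv2.INTER_CUBIC))
E
cat > b.py <<'E'
from h import *
T=np.load("top0.npz");S=np.load("scene0.npz")
crop(T["p"],240,145,370,285,4.2,"pics/topc.png")
crop(S["p"],200,170,360,260,5,"pics/scenec.png")
g=cv2.cvtColor(T["p"],cv2.COLOR_RGB2HSV)
m=((g[:,:,2]>225)&(g[:,:,1]<40)).astype(np.uint8)
m[:150]=0;m[285:]=0;m[:,:245]=0;m[:,370:]=0
n,l,st,ce=cv2.connectedComponentsWithStats(m)
for i in range(1,n):
    if st[i,4]>15: print(st[i],ce[i],onz("top",ce[i],59),onz("top",ce[i],32))
E
python3 b.py
```

```text
[253 150  14   5  46] [259.6522 151.8478] [732.1509  77.8347] [741.9693  79.3711]
[326 150  27  31 337] [343.7923 161.6142] [ 718.2737 -150.326 ] [ 727.776  -153.9867]
[339 180  31  19 305] [353.5803 189.4262] [ 642.1446 -178.5014] [ 649.9128 -182.804 ]
[269 245  12  12 100] [274.07 250.32] [466.8776  22.7532] [470.6535  23.0349]
[345 244  21   6  73] [355.3425 246.5753] [ 489.0477 -186.6941] [ 493.3286 -191.1833]
[294 246  12  11 100] [299.39 251.1 ] [468.7278 -42.5764] [472.5459 -43.7828]
[333 250  27  28 555] [345.573  264.2937] [ 441.6522 -162.6751] [ 444.8535 -166.6171]
[352 276  13   9  71] [358.5775 280.6901] [ 401.7312 -197.0335] [ 404.0232 -201.7582]
[324 279  10   6  24] [328.    281.625] [ 394.8454 -119.1675] [ 396.9806 -122.1186]
```

View pics/topc.png

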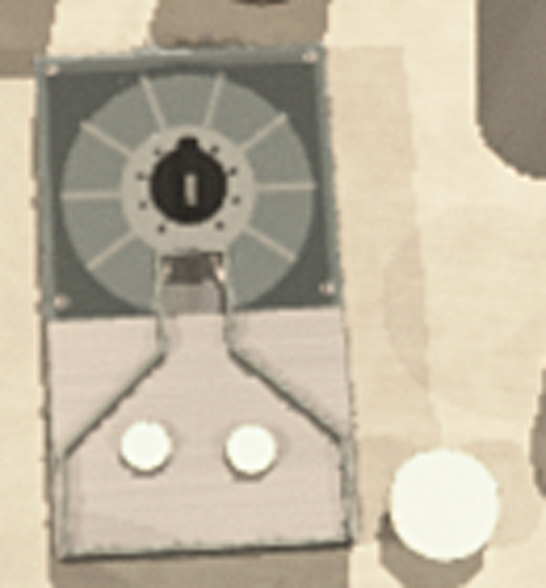

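View pics/scenec.png

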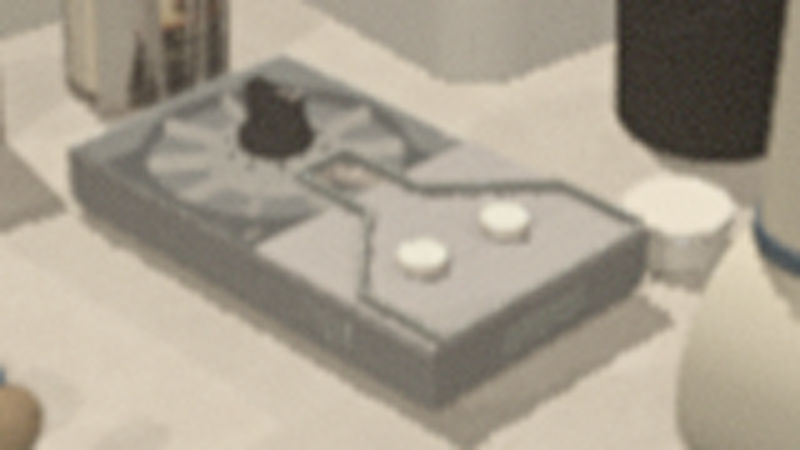

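```bash
cat > c.py <<'E'
from h import *
from scipy.optimize import least_squares
f=lambda c:(240+(c[0]+.5)/4.2-.5,145+(c[1]+.5)/4.2-.5)
# pairs: left,right,z,magx(None unknown)
pairs=[((62,555),(352,541),52,None),((50,320),(340,310),50,-82),((68,455),(340,440),58,-165),((166,352),(231,348),58,-105),((52,70),(310,55),50,None),((60,300),(328,288),50,None)]
k=onz("top",f((188,187)),61);print("knob",k)
data=[(onz("top",f(a),z),onz("top",f(b),z),x) for a,b,z,x in pairs]
for a,b,x in data: 
    d=a-b;print(x,(a+b)/2,np.linalg.norm(d),np.degrees(np.arctan2(-d[0],d[1])))
def res(p):
    th=p[2];ex=np.array([np.cos(th),np.sin(th)]);ey=np.array([-ex[1],ex[0]]);r=list((k-p[:2])/1.0)
    for a,b,x in data:
        a_=a-p[:2];b_=b-p[:2]
        r.append((a_+b_)@ey/2); r.append((a_-b_)@ex/4)
        if x is not None: r.append((a_+b_)@ex/2-x)
    return r
s=least_squares(res,[*k,0.0]);print(s.x,np.degrees(s.x[2]),np.array(res(s.x)))
np.save("pose.npy",s.x)
th=s.x[2]
def M(x,y,z): return [s.x[0]+np.cos(th)*x-np.sin(th)*y,s.x[1]+np.sin(th)*x+np.cos(th)*y,z]
for n,o,F,nm in(("top",(240,145,370,285),4.2,"topo"),("scene",(200,170,360,260),5,"sceneo")):
    p=np.load(n+"0.npz")["p"];x0,y0,x1,y1=o
    im=cv2.resize(p[y0:y1,x0:x1,::-1],None,fx=F,fy=F,interpolation=cv2.INTER_CUBIC)
    def L(P,c):
        q=np.array([(proj(n,M(*a))-[x0,y0]+.5)*F-.5 for a in P]);cv2.polylines(im,[np.round(q).astype(int).reshape(-1,1,2)],False,c,1)
    for y in(1,-1):
        L([(-227,85*y,58),(-165,85*y,58),(-105,19.5*y,58),(-43,19.5*y,58),(-43,0,58)],(0,0,255))
    L([(-82,-95,50),(-82,95,50)],(255,0,0));L([(-82,-19,50),(-44,-19,50),(-44,19,50),(-82,19,50)],(255,0,0))
    t=np.linspace(0,6.3,40);L([(25*np.cos(a),25*np.sin(a),61) for a in t],(0,255,0));L([(-23,7,90),(23,7,90),(23,-7,90),(-23,-7,90),(-23,7,90)],(0,255,255))
    L([(-230,-95,50),(-230,95,50),(85,95,50),(85,-95,50),(-230,-95,50)],(255,0,255))
    cv2.imwrite(f"pics/{nm}.png",im)
for q in((274.07,250.32),(299.39,251.1)):
    w=onz("top",q,58)-s.x[:2];print("tab",onz("top",q,58),w@[np.cos(th),np.sin(th)],w@[-np.sin(th),np.cos(th)])
E
python3 c.py
```

```text
knob [631.2313   5.2903]
None [406.1615 -19.1621] 177.54728055949946 6.12822260993613
-82 [551.4047  -3.8716] 182.2860135123766 5.44378344492125
-165 [466.9837 -13.871 ] 167.54825523340497 6.574347631092291
-105 [527.6733  -7.0689] 40.480893930047266 7.00066960453346
None [717.3589  14.2747] 167.16992632080854 6.979283050886707
None [564.8501  -2.5021] 168.93131972736992 6.055586876618467
[631.7807   4.878    0.1092] 6.257813113610395 [-0.5494  0.4123  0.6962  0.1004  0.0637  0.6474  1.1492 -0.674  -0.2314
 -0.8587 -0.5277 -0.1312  0.2107  0.0126 -0.5262 -0.0405  0.1491]
tab [467.0175  22.7637] -161.8318610788549 35.73871431392697
tab [468.8692 -42.6211] -167.11824976027142 -29.458246325262966
```

Run:
```python
from h import *
for n in("scene","top"):
    Z=np.load(n+"0.npz");p=Z["p"];d=Z["d"]
    W=C[n]["world_from_camera"]
    def pt(u,v):
        o,r=ray(n,(u,v)); return o+r*d[v,u]
    if n=="top":
        for nm,uv in dict(canister=(303,100),box=(236,85),tub=(345,265),tamper=(160,248),bottle=(166,88),machine=(385,140),hopper=(425,60),shaker=(400,215),cup=(172,187)).items(): print(nm,pt(*uv))
```

```text
canister [850.0297 -29.1631 142.0927]
box [869.9799 144.1875 164.3991]
tub [ 442.881  -165.1296   32.2431]
tamper [450.6734 308.1646  94.1527]
bottle [792.0142 288.1696 280.4463]
machine [ 705.0315 -215.2351  259.4953]
hopper [ 830.2528 -265.8746  392.9239]
shaker [ 593.5502 -317.8502    0.6257]
cup [632.1719 315.1889  12.9832]
```

View pics/topo.png

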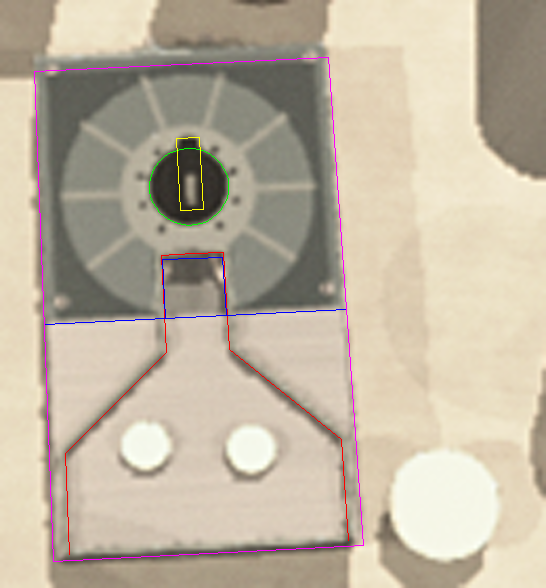

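View pics/sceneo.png

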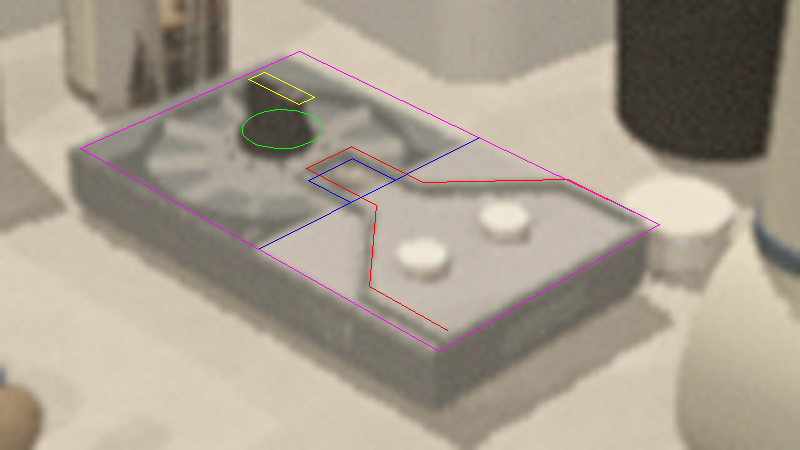

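```bash
cat >> h.py <<'E'
P=np.load("pose.npy")+[0.6,0.8,0]
th=P[2]
def M(x,y): return np.array([P[0]+np.cos(th)*x-np.sin(th)*y,P[1]+np.sin(th)*x+np.cos(th)*y])
def Q(phi): return np.array([0,np.cos(phi/2),np.sin(phi/2),0])
# phi: magazine-frame angle of motion direction; use the flipped (pi) tool
def QM(a): return Q(a+th+np.pi)
def T(x,y,z): return [*M(x,y),z]
def st(tag=""):
    s=sense();print(tag,round(s["t"],2),s["position"],"F",s["force"],"w",round(s["gripper_width"],1))
    return s
E
cat > d.py <<'E'
from h import *
A=np.array([-162,36.]);B=np.array([-116,0.]);d=(B-A)/np.linalg.norm(B-A);a=np.arctan2(d[1],d[0])
pre=A-d*(15+10+5)
print(ik(T(*pre,220),QM(a)),pre,a)
reach(T(*pre,220),QM(a)); grip(8); movel(T(*pre,100),v=200); st()
s=sense()
for n in("top","scene"):
    p,_=snapshot(n)
    crop(p,*((240,145,370,285,4.2) if n=="top" else (200,170,360,260,5)),f"pics/{n}1.png")
E
python3 d.py
```

```text
[ 0.0127 -0.3374  1.6736 -0.      1.8053 -1.0033] [-185.6252   54.4892] -0.6640461628266847
 4.52 [442.4646  39.62   101.1902] F [1.0862 0.3418 0.2097] w 8.6
```

View pics/scene1.png

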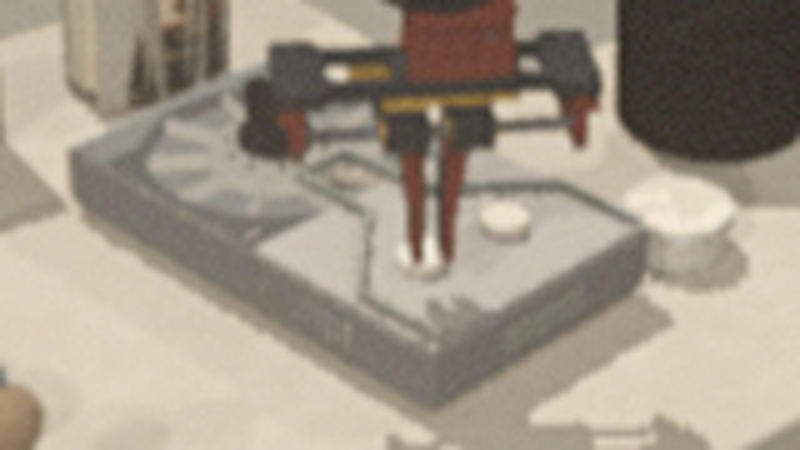

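View pics/top1.png

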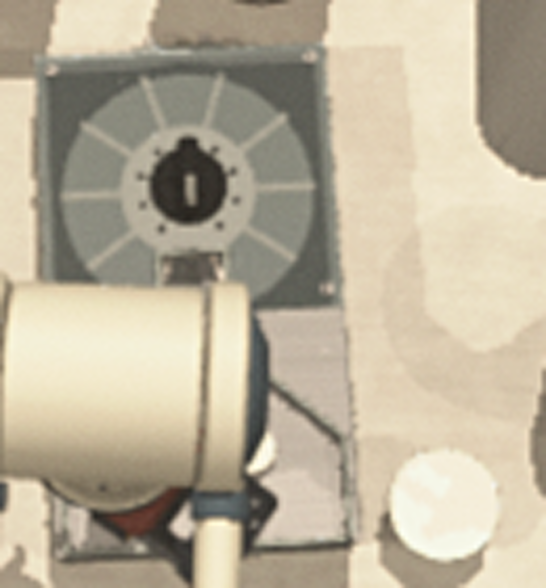

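The scene view shows the fingertips around crop (431,263), over tablet A at (422,258). The hand hides them in the top view. Next I compare the tip position with where kinematics predicts it, to check the scene camera.

Run:
```python
from h import *
q=proj("scene",[442.46,39.62,76.2]);print((q-[200,170]+.5)*5-.5, ray("scene",q)[1])
for z in(50,58):
  print("tab scene",z)
for c,n in(((422,249),"A"),((505,214),"B")):
    w=onz("scene",(200+(c[0]+.5)/5-.5,170+(c[1]+.5)/5-.5),59)-P[:2];print(n,w@[np.cos(th),np.sin(th)],w@[-np.sin(th),np.cos(th)])
```

```text
[430.2597 252.2027] [ 0.6481 -0.5436 -0.5343]
tab scene 50
tab scene 58
A -160.45006844719904 35.69568221703842
B -167.82402946898708 -27.50017422107418
```

```bash
sed -i 's/\[0.6,0.8,0\]/[1.0,1.3,0]/' h.py
cat > e.py <<'E'
from h import *
A=np.array([-161.5,35.5]);B=np.array([-116,0.]);d=(B-A)/np.linalg.norm(B-A);a=np.arctan2(d[1],d[0])
pre=A-d*30
movel(T(*pre,78),QM(a),v=80); st("down")
movel(T(*(B-d*25),78),v=60); st("pushed")
movel(T(*(B-d*29),78),v=60)
p,_=snapshot("scene");crop(p,200,170,360,260,5,"pics/scene2.png")
E
python3 e.py
```

```text
down 5.04 [442.3742  39.6138  77.2018] F [-0.1656  0.0798  0.7052] w 8.3
pushed 6.23 [496.0052   6.8266  77.9565] F [ 0.0563 -0.8347 -0.5447] w 8.2
```

View pics/scene2.png

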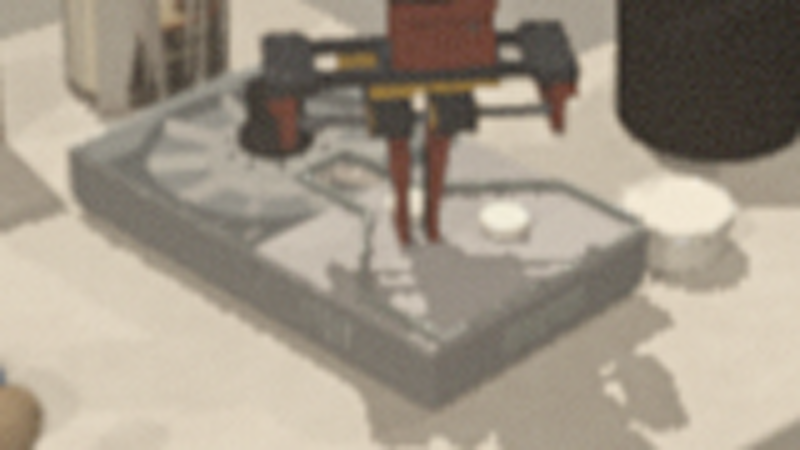

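The fingers mostly hide tablet A; a sliver of white shows between them at crop (417,190). I'll lift, square up behind it, and look before pushing.

```bash
cat > f.py <<'E'
from h import *
s=sense()
movel([*s["position"][:2],115],v=150)
movel(T(-116-33,0,115),QM(0),v=150); grip(2); st()
p,_=snapshot("scene");crop(p,200,170,360,260,5,"pics/scene3.png")
for c in [(-116,0,59),(-131,0,50)]: print((proj("scene",T(*c))-[200,170]+.5)*5-.5)
E
python3 f.py
```

```text
8.09 [484.6936  -9.9747 114.9809] F [ 0.0214 -1.6084  0.1   ] w 1.9
[409.6431 198.7509]
[427.3043 220.7858]
```

View pics/scene3.png

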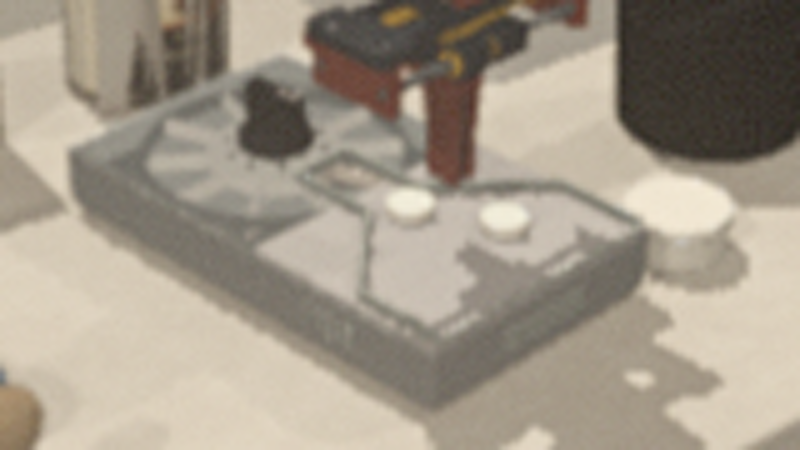

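Tablet A's top is at crop (410,201), within 0.5 px of the predicted (409.6,198.8). It sits at the lane mouth as intended, so I'll push it straight in.

```bash
cat > g.py <<'E'
from h import *
movel(T(-143,1,115),v=100)
movel(T(-143,1,78),v=80); st("down")
movel(T(-112,0,78),v=60); st("lane")
for x in(-100,-92,-88): movel(T(x,0,78),v=40); st(x)
movel(T(-93,0,78),v=60); movel(T(-93,0,125),v=150)
movel(T(-150,0,135),v=250)
p,d=snapshot("scene");crop(p,200,170,360,260,5,"pics/scene4.png")
E
python3 g.py
```

```text
down 9.01 [490.1713  -8.3907  77.208 ] F [-0.5233  0.0283  0.4835] w 1.5
lane 9.68 [521.3916  -6.0118  77.8544] F [0.7163 0.2754 0.0793] w 1.9
-100 10.12 [533.475   -4.7053  77.9207] F [ 0.0949 -0.2003  0.2858] w 2.2
-92 10.47 [541.4937  -3.8354  77.9513] F [-0.2185 -0.9914  0.6378] w 2.0
-88 10.72 [545.4407  -3.3956  77.978 ] F [-0.3176  0.0653 -0.0151] w 2.2
```

View pics/scene4.png

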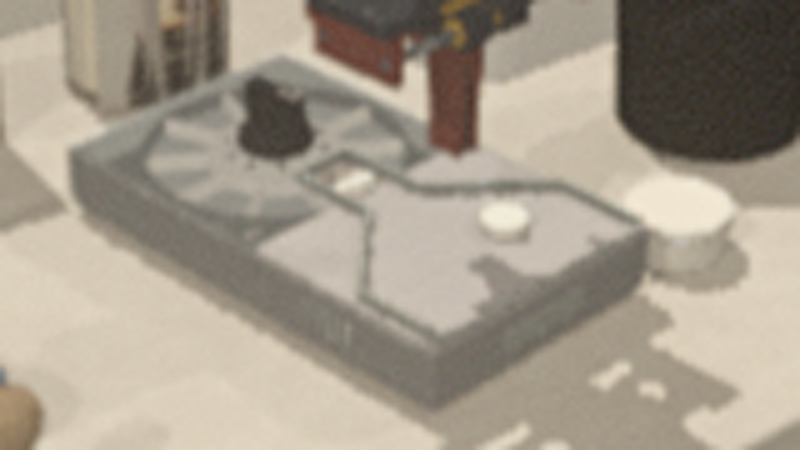

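A white patch shows in the port at crop (353,182), lower than the rims. I'll check its depth to see whether it lies flat.

Run:
```python
from h import *
for x in(-63,-68):
  for z in(46,55): print(x,z,(proj("scene",T(x,0,z))-[200,170]+.5)*5-.5)
p,d=snapshot("scene");p2,d2=snapshot("top")
crop(p2,240,145,370,285,4.2,"pics/top4.png")
g=p.astype(int)
for v in range(203,211):
  for u in range(263,277):
    if g[v,u].min()>185:
      o,r=ray("scene",(u,v)); w=o+r*d[v,u]; e=w[:2]-P[:2]; print(u,v,g[v,u].min(),"mag",np.round([e@[np.cos(th),np.sin(th)],e@[-np.sin(th),np.cos(th)],w[2]],1))
```

```text
-63 46 [348.4241 185.2736]
-63 55 [348.3596 172.7109]
-68 46 [354.0699 188.2248]
-68 55 [354.0225 175.6455]
270 205 194 mag [-54.3 -11.5  43.5]
271 205 208 mag [-63.1  -7.3  49. ]
272 205 206 mag [-71.1  -3.8  53.8]
273 205 201 mag [-76.4  -2.9  56.4]
268 206 190 mag [-54.3  -2.9  43.5]
269 206 200 mag [-66.6   4.6  51.8]
270 206 207 mag [-70.3   4.   53.1]
271 206 211 mag [-78.    7.2  57.7]
272 206 194 mag [-79.9   4.8  57.5]
267 207 186 mag [-63.3  10.   49.1]
268 207 195 mag [-68.8  11.1  51.9]
269 207 192 mag [-69.6   7.6  50.7]
270 207 186 mag [-76.5  10.   54.7]
```

View pics/top4.png

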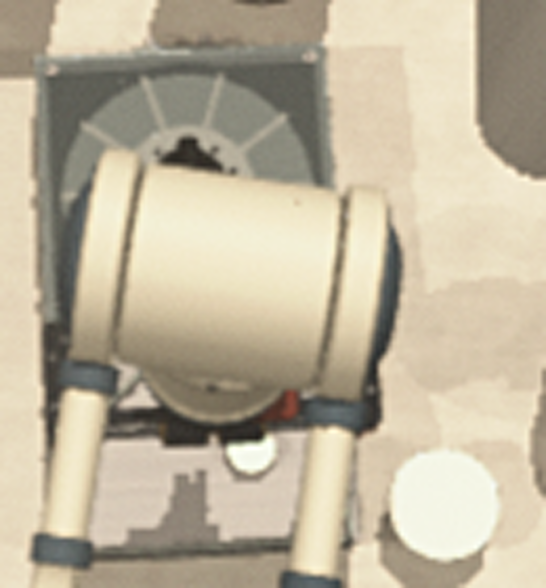

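The depth across the patch rises from 43 to 57 mm towards the tray. The tablet is still hanging on the edge, so I'll push a few mm further.

```bash
cat > g2.py <<'E'
from h import *
import sys
name=sys.argv[1]
movel(T(-100,0,125),v=250);movel(T(-100,0,78),v=150)
movel(T(-90,0,78),v=100)
for x in map(float,sys.argv[2:]): movel(T(x,0,78),v=40); st(x)
movel(T(-93,0,78),v=100); movel(T(-93,0,125),v=150)
movel(T(-150,0,135),v=250)
p,d=snapshot("scene");crop(p,200,170,360,260,5,f"pics/{name}.png")
g=p.astype(int)
for v in range(203,211):
  for u in range(263,277):
    if g[v,u].min()>170:
      o,r=ray("scene",(u,v)); w=o+r*d[v,u]; e=w[:2]-P[:2]; print(u,v,g[v,u].min(),"mag",np.round([e@[np.cos(th),np.sin(th)],e@[-np.sin(th),np.cos(th)],w[2]],1))
E
python3 g2.py scene5 -85 -82
```

```text
-85.0 13.32 [548.3357  -3.0866  78.049 ] F [-0.2926  0.4467 -0.6126] w 2.0
-82.0 13.57 [551.3376  -2.7616  77.9811] F [-0.885   0.1866 -0.7538] w 2.1
269 204 171 mag [-48.1 -13.2  43.8]
270 204 175 mag [-47.4 -18.2  41.5]
267 205 183 mag [-37.3 -14.8  35. ]
268 205 195 mag [-51.   -6.   44.4]
269 205 201 mag [-49.7 -11.7  41.5]
270 205 201 mag [-52.2 -13.6  41.8]
271 205 191 mag [-54.6 -15.5  42. ]
272 205 180 mag [-57.3 -17.4  42.3]
273 205 171 mag [-61.7 -17.4  44.2]
266 206 199 mag [-50.    1.6  43.6]
267 206 213 mag [-52.5  -0.3  43.8]
268 206 215 mag [-54.8  -2.4  43.9]
269 206 216 mag [-59.6  -2.1  46. ]
270 206 211 mag [-57.3  -8.6  42.4]
271 206 209 mag [-60.7  -9.6  43.4]
272 206 205 mag [-63.5 -11.3  43.9]
273 206 194 mag [-71.1  -8.1  48.4]
266 207 190 mag [-55.    6.4  44. ]
267 207 205 mag [-56.7   3.8  43.7]
268 207 212 mag [-57.9   0.6  42.8]
269 207 216 mag [-62.6   0.8  44.9]
270 207 216 mag [-67.7   1.5  47.4]
271 207 216 mag [-66.2  -4.2  44.4]
272 207 212 mag [-70.5  -4.4  46.1]
273 207 205 mag [-71.2  -8.1  44.8]
274 207 176 mag [-65.1 -18.3  38. ]
268 208 186 mag [-60.5   3.1  41.4]
269 208 203 mag [-64.8   2.9  43.1]
270 208 212 mag [-67.7   1.5  43.8]
271 208 213 mag [-67.7  -2.8  42. ]
272 208 208 mag [-75.6   0.6  46.8]
273 208 196 mag [-80.3   0.9  48.9]
274 208 180 mag [-83.6  -0.1  49.9]
275 208 175 mag [-81.6  -6.5  46.4]
276 208 174 mag [-85.3  -7.1  47.6]
270 209 188 mag [-71.1   4.8  43. ]
271 209 190 mag [-79.4   8.6  48.2]
272 209 186 mag [-79.8   4.7  46.7]
273 209 178 mag [-84.5   5.   48.9]
274 209 178 mag [-87.8   4.   49.8]
275 209 177 mag [-86.   -2.   46.5]
276 209 175 mag [-94.    1.6  51.5]
274 210 174 mag [-91.7   7.8  49.6]
275 210 174 mag [-92.    3.8  48. ]
276 210 177 mag [-95.7   3.3  49.4]
```

View pics/scene5.png

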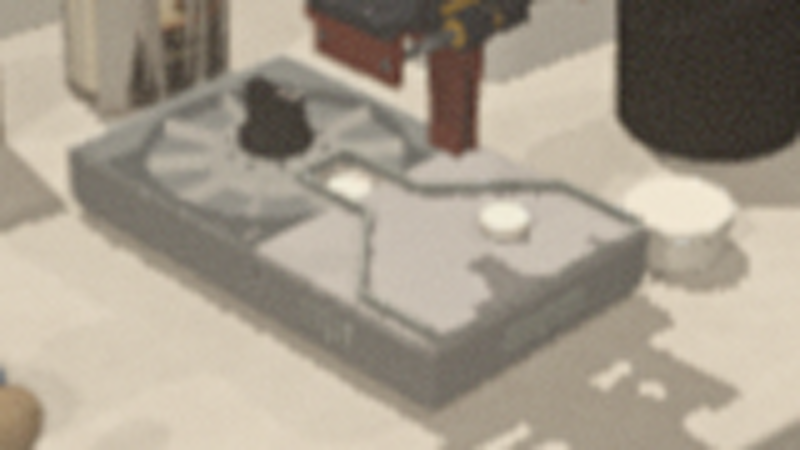

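The white ellipse is now at crop (350,186), and the depths over it are about 44 mm with its centre near (-62,-3). It is flat in the pocket. Next is the knob.

```bash
cat > k.py <<'E'
from h import *
reach(T(0,0,150),QM(0)); grip(36); movel(T(0,0,89),v=120); st("at"); grip(5); s=st("gripped"); print(s["torque"],s["joints"])
j=np.array(s["joints"]); 
for i in range(1,5):
    q=j.copy(); q[5]+=i*1.257/4; movej(q); s=st(i); print(s["torque"],s["joints"][5])
dwell(0.2); grip(36); s=st("open")
p,d=snapshot("scene");crop(p,200,170,360,260,5,"pics/scene6.png")
E
python3 k.py
```

```text
at 16.74 [632.7268   6.1994  88.6867] F [ 0.2599 -0.8921 -0.559 ] w 35.9
gripped 17.22 [632.7942   6.9935  89.2183] F [-0.6437  3.0129  1.0953] w 14.1
[ 0.6412 -0.0208 -0.0102] [-0.0433  0.2041  1.3876  0.0012  1.5499 -1.724 ]
1 17.62 [632.8339   7.7361  89.2608] F [-0.1522  4.6931  0.5563] w 13.8
[ 0.7142 -0.1458  0.0103] -1.4136248785336614
2 18.02 [633.0882   8.387   89.2469] F [ 1.6967  7.7888 -1.3259] w 13.8
[ 0.9816 -0.2978  0.0187] -1.0993592396108627
3 18.42 [633.524    8.9713  89.2428] F [ 3.0861  9.0393 -2.0643] w 13.6
[ 1.2071 -0.5659 -0.0102] -0.7851757375940511
4 18.82 [634.1371   9.3595  89.2602] F [ 6.1655  9.9327 -3.1488] w 14.0
[ 1.3289 -0.8923  0.0411] -0.4708956896737504
open 19.57 [632.7648   6.668   89.231 ] F [-0.2841 -0.8346  0.3391] w 35.9
```

View pics/scene6.png

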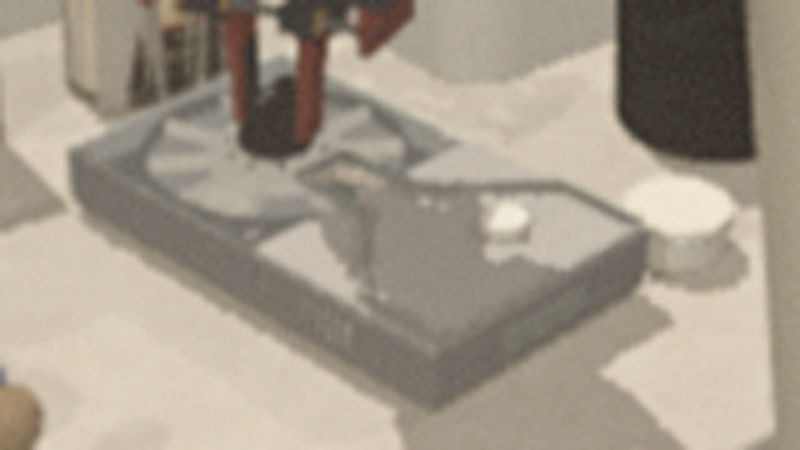

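The port is empty and the drum has turned. I'll withdraw and check the knob angle from above.

```bash
cat > l.py <<'E'
from h import *
s=sense();movel([*s["position"][:2],150],v=150)
reach(T(-215,-60,160),QM(np.arctan2(29,51))); grip(8); st()
for n,c in(("scene",(200,170,360,260,5)),("top",(240,145,370,285,4.2))):
    p,d=snapshot(n);crop(p,*c,f"pics/{n}7.png");np.savez(n+"7.npz",p=p,d=d)
E
python3 l.py
```

```text
22.55 [425.6136 -76.9019 160.0325] F [ 0.143   0.227  -0.2149] w 8.1
```

View pics/scene7.png

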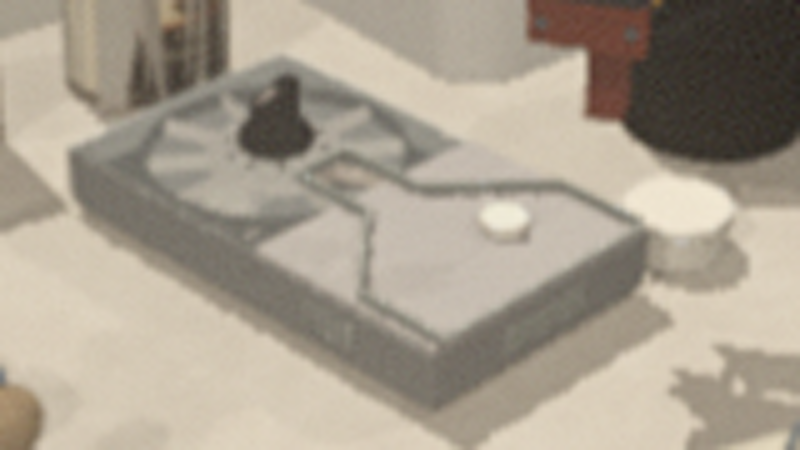

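View pics/top7.png

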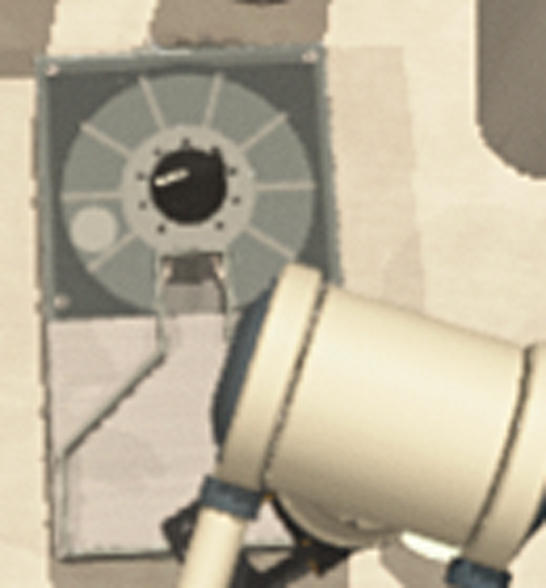

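In the top view the pointer points left, about 72° clockwise of where it was, and the spokes line up with their starting positions. Tablet A shows through the cover at crop (95,228), and tablet B is still on the tray at (505,217) in the scene view. Now tablet B.

```bash
cat > m.py <<'E'
from h import *
A=np.array([-167.5,-29.]);B=np.array([-116,0.]);d=(B-A)/np.linalg.norm(B-A);a=np.arctan2(d[1],d[0])
pre=A-d*30
reach(T(*pre,110),QM(a)); movel(T(*pre,78),v=80); st("down")
movel(T(*(B-d*25),78),v=60); st("pushed")
movel(T(*(B-d*29),78),v=60)
s=sense()
movel([*s["position"][:2],115],v=150)
movel(T(-149,0,115),QM(0),v=150); grip(2)
p,_=snapshot("scene");crop(p,200,170,360,260,5,"pics/scene8.png")
E
python3 m.py
```

```text
down 23.54 [444.8198 -58.4555  77.7596] F [-0.1608  0.6263  0.1109] w 8.1
pushed 24.76 [497.0018 -21.189   78.024 ] F [-0.3409  0.1524  0.2604] w 8.1
```

View pics/scene8.png

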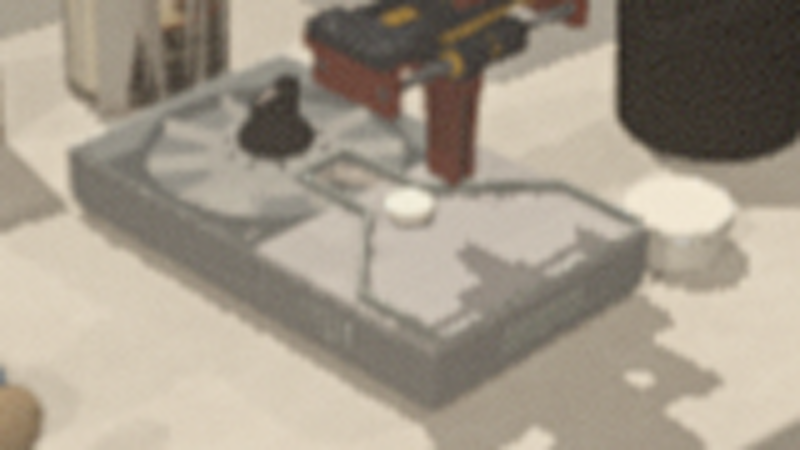

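Tablet B is at the lane mouth, crop (409,202), in the same place tablet A was. I'll push it straight in, to -82 this time.

```bash
cat > g3.py <<'E'
from h import *
movel(T(-144,0,115),v=100)
movel(T(-144,0,78),v=80); st("down")
for x in(-112,-100,-88,-82): movel(T(x,0,78),v=45); st(x)
movel(T(-93,0,78),v=60); movel(T(-93,0,125),v=150)
movel(T(-93,0,200),v=200)
reach(T(-215,-60,200),QM(0))
for n,c in(("scene",(200,170,360,260,5)),("top",(240,145,370,285,4.2))):
    p,d=snapshot(n);crop(p,*c,f"pics/{n}9.png");np.savez(n+"9.npz",p=p,d=d)
    if n=="scene":
      g=p.astype(int)
      for v in range(205,210):
        for u in range(263,277):
          if g[v,u].min()>195:
            o,r=ray("scene",(u,v)); w=o+r*d[v,u]; e=w[:2]-P[:2]; print(u,v,"mag",np.round([e@[np.cos(th),np.sin(th)],e@[-np.sin(th),np.cos(th)],w[2]],1))
st()
E
python3 g3.py
```

```text
down 27.33 [489.2851  -9.482   77.2191] F [-0.3461 -0.4633 -0.1782] w 1.7
-112 28.19 [521.3229  -6.0083  77.8549] F [-0.6884  0.6391 -1.2555] w 2.1
-100 28.61 [533.5484  -4.6905  77.9213] F [ 0.0388  0.0563 -0.0847] w 1.7
-88 29.02 [545.4756  -3.3926  77.882 ] F [0.0811 0.6301 0.3009] w 2.1
-82 29.31 [551.4409  -2.7465  77.9667] F [ 0.3963 -0.1689  0.4237] w 1.9
267 206 mag [-50.4  -2.2  42.1]
268 206 mag [-55.   -2.2  44. ]
269 206 mag [-57.2  -4.4  44.1]
270 206 mag [-59.8  -6.1  44.5]
271 206 mag [-63.7  -6.7  45.9]
272 206 mag [-65.3  -9.5  45.4]
267 207 mag [-57.5   4.5  44.3]
268 207 mag [-59.2   1.9  43.9]
269 207 mag [-61.9   0.1  44.3]
270 207 mag [-66.8   0.6  46.6]
271 207 mag [-65.3  -5.2  43.6]
272 207 mag [-66.5  -8.3  42.8]
273 207 mag [-73.4  -5.9  46.7]
269 208 mag [-67.1   5.2  45.1]
270 208 mag [-68.4   2.2  44.4]
271 208 mag [-70.   -0.6  43.9]
272 208 mag [-990.3  894.5  811.2]
 31.33 [426.1472 -76.3789 199.0989] F [ 0.493  -0.6832 -0.38  ] w 2.2
```

View pics/scene9.png

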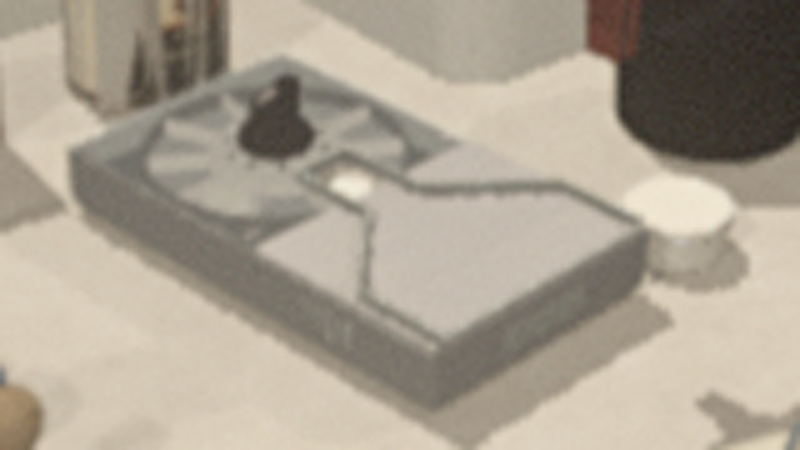

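View pics/top9.png

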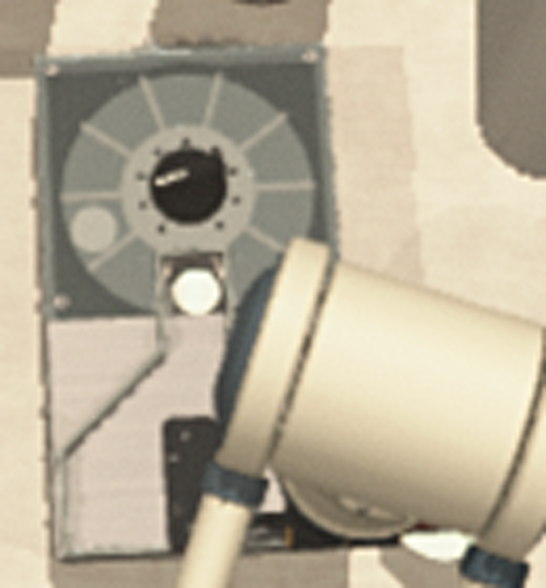

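Tablet B shows at crop (196,292) in the top view, inside the port, with depths of about 44 mm all over. One numerical check of both tablets, then I'll hand in.

Run:
```python
from h import *
R=np.array([[np.cos(th),np.sin(th)],[-np.sin(th),np.cos(th)]])
for n,c,ang in(("B",(196,292),0),("A",(95,229),1.257)):
    w=R@(onz("top",(240+(c[0]+.5)/4.2-.5,145+(c[1]+.5)/4.2-.5),46)-P[:2]);t=-63*np.array([np.cos(-ang),np.sin(-ang)])
    print(n,w,t,np.linalg.norm(w-t))
st();job_done()
```

```text
B [-66.3691  -2.5934] [-63.  -0.] 4.2516366676753465
A [-22.2318  59.3306] [-19.4463  59.9236] 2.8479353390577615
 31.33 [426.1472 -76.3789 199.0989] F [ 0.493  -0.6832 -0.38  ] w 2.2
the job is handed in; nothing more can be done
```

I loaded both tablets, two clicks apart, and handed the job in at 31.3 s. No verdict was reported.

**What I did:** I slid tablet A along the tray into the pocket under the port. I then turned the knob clockwise by 1.257 rad and slid tablet B into the next pocket but one. Neither tablet was lifted.

**What went wrong:** My first push left tablet A hanging tilted on the port edge. A second push, 6 mm further, dropped it flat.

**Last checks:**
- **Tablet positions:** from the top camera, A lies about 3 mm and B about 4 mm from the pocket centres; 20 mm is allowed.
- **Tablet heights:** the depth readings put B's top at about 44 mm, so it lies flat. I last measured A's height before turning the knob (also about 44 mm). It was then carried round under the cover, where I could see it but did not measure it again.
- **Knob:** the pointer sits about two clicks clockwise of the start, and the drum spokes line up with their starting positions. I judged this by eye, not with a fitted angle.
- **Arm and surroundings:** the arm stands clear of everything at about 200 mm. The highest wrist force I read was about 12 N, while turning the knob. The salt tub had not moved in the pictures; I did not measure the other bystanders again, but the arm did not work near them.

The two cameras disagreed by about 2 mm on where the magazine was. I used a compromise closer to the scene camera, which agreed with where the fingertips actually were.

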